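# Prop a small cupboard door up to dry

### The job

Take the taller of the two little cupboard doors out of the rack and lean it against the front of the plywood drying stand, standing on its lower short edge and tilted back about 30 degrees from upright; lay it on gently, letting go only once it is held at that tilt, so that it does not fall against the stand. Block its foot with the sanding block: flat on the desk, one short end butted square against the middle of the door's foot, in front. Leave the short door standing in the rack and the glue tube and the tin alone.

Things in the scene. Friction and masses are not known exactly. Their poses are not given: they have to be found in the camera images.
- tall_door: Taller cupboard door, wooden frame round a recessed middle, alike on both faces: 12 thick (x) x 120 wide (y) x 170 tall (z) mm, about 0.2 kg. Origin: middle of its underside (lower short edge); z runs up the door. Starts upright in either slot of the rack, its top 137 mm clear of the slot walls. Grasp it across its thickness at the top edge.
- short_door: Shorter door of the same make, 12 x 100 x 80 mm, same axes and origin; it stands upright in the rack's other slot and must stay there.
- rack: Fixed dark wooden rack, 116 (x) x 130 (y) mm, with two open-ended upright slots 14 mm wide that run along its y, at x = -28 and +28 mm; slot floor 12 mm above the desk, slot walls up to 45 mm. Origin: centre of its underside.
- stand: Fixed plywood drying stand: upright plate 150 wide (y) x 90 high x 12 mm thick, stayed from behind. Origin: on the desk, middle of the foot of its front face; +x points into the plate and backwards, the open desk in front is at negative x. Front face: x = 0, its top edge 90 mm above the desk; the tall door leans on that edge and stands out above it.
- block: Grey sanding block with a brown sole, flat on the desk: 59 (x) x 101 (y) x 26 high (z) mm, 0.15 kg or so. Origin: centre of its underside; the two short ends are at y = +50.5 and -50.5 mm. Grasp it across the 59 mm.
- glue: Glue tube lying on the desk, 42 x 146 (y) x 28 mm, a bystander.
- tin: Round tin, 63 mm across, 34 mm high, a bystander.

How it is judged:
On the way, in this order (a step that is already met when the one before it is completed fails the run):
1. the gripper holds the tall door tilted at least 19 degrees in front of the stand, its foot within 30 mm of the desk (contact force between the fingers and tall_door above 2 N and angle between tall_door's own z axis and vertical above 0.33 rad and height (world z) of tall_door below 0.03 m and x of tall_door in the frame of stand between -0.13 and -0.025 m), for 0.15 s.
2. the tall door, let go, leans on the stand, tilted 20 to 40 degrees from upright, its foot on the desk (angle between tall_door's own z axis and vertical between 0.35 and 0.7 rad and height (world z) of tall_door below 0.012 m and contact force between tall_door and stand above 0.03 N and x of tall_door in the frame of stand below -0.025 m and contact force between the fingers and tall_door below 0.05 N), for 0.2 s.
At the end, for the whole second after the job is handed in: Tall door rests on the stand's front, tilted 20-40 deg, foot on the desk, square within 12 deg, within 45 mm of its middle; block flat in front, a short end within 4 mm of the door's foot, square within 15 deg, within 30 mm of the foot's middle; released, at rest (angle between tall_door's own z axis and vertical between 0.35 and 0.7 rad and height (world z) of tall_door below 0.012 m and contact force between tall_door and stand above 0.03 N and x of tall_door in the frame of stand below -0.025 m and y of tall_door in the frame of stand between -0.045 and 0.045 m and angle between the y axis of tall_door and the y axis of stand, either way round below 0.21 rad and angle between block's own z axis and vertical below 0.1 rad and height (world z) of block below 0.005 m and angle between the y axis of block and the y axis of tall_door, either way round above 1.31 rad and x of block in the frame of stand below -0.075 m and x of tall_door in the frame of block between -0.03 and 0.03 m and (y of tall_door in the frame of block between 0.045 and 0.061 m or y of tall_door in the frame of block between -0.061 and -0.045 m) and linear speed of each of tall_door, block below 0.02 m/s); the robot touches nothing.
It fails at once if the tall door is pressed or banged against the stand with more than 25 N (contact force between tall_door and stand above 25 N).
It fails at once if the short door is pulled out of its slot or tipped (distance of short_door from where it was at the start of the episode above 0.025 m or angle between short_door's own z axis and vertical above 0.3 rad).
It fails at once if the glue tube or the tin is pushed more than 30 mm (distance of any of glue, tin from where it was at the start of the episode above 0.03 m).
It also fails if it takes over 69 s, if anything falls off the work surface, if the arm or the gripper's body presses on something with over 40 N, if the wrist force passes 120 N, or if a joint passes its speed limit or range.

### The arm

A 6-joint arm with a two-finger parallel gripper is mounted at the origin on a cart in front of the work surface, level with it; the furniture and walls round the work are solid. World frame = base frame: x ahead of the robot, y to its left, z up, the work surface at z = 0. Lengths are in m, angles in rad, forces in N, time in s.
With the tool pointing down it reaches from about 0.25 to 0.775 m from the base axis. Payload 4 kg.
Tool frame: the origin (TCP) lies on the centre line of the jaws, within the pads' length; the fingertips stand 25 mm ahead of it and the grasp point (between the pads) lies 6 mm ahead of it; z points along the fingers, y is the line along which they close (so a half turn about z gives the same grasp; the last joint's range is limited). The gripper opens to 94 mm and grips with 3 to 60 N. Pads are 16 mm wide; open, the fingers measure 119 mm over their backs; the gripper's body (75 mm by 177 mm) begins 78 mm behind the grasp point.
Start: joints at [1.034, 0.087, 1.371, -0, 1.684, -0.103], TCP at [0.231, 0.499, 0.231] pointing down, gripper open.
Joint ranges: [-3.1, 3.1], [-0.76, 2.03], [0.27, 2.55], [-1.08, 4.22], [0.17, 2.65], [-2.57, 2.57]. Speed limits (rad/s): [2.79, 2.79, 3.14, 3.14, 3.14, 3.14].

### API

Orientations are given as [roll, pitch, yaw] about the fixed x, y, z axes, in that order (R = Rz(yaw) Ry(pitch) Rx(roll)).
In Python, from bench import sensors, optics, ticket gives the robot as it stands.
- The arm moves only by the tool send_rows, never from a script. Its argument "rows" is a list of rows, each a list of 6 numbers: the shift along the world's x, y, z in mm, then the turn, a rotation vector about the world's x, y, z in rad. In form: [[x, y, z, wx, wy, wz], ...]. A call has 1 to 8 rows; each row shifts and turns the commanded pose from where the row before left it; what a row does not reach is not made up. A row lasts 1/12 s, in which the tool goes at most 41.7 mm and 7.16 degrees, less where a joint would pass 70% of its speed; a pose out of reach is approached as far as the arm can. A call is refused whole if a number of a shift passes 41.7 or a number of a turn 0.125, either way. A call with a gripper value outside its range is refused whole. "grip" is the finger opening in mm, from 0 to 94, set as the call begins (left out, the last holds). The fingers move at their own pace and stop on an object; the grip force is fixed at half the most. Time passes only in rows, so rows that do not move let the fingers close. It gives the time, the measured TCP pose, the force, the opening and the grip force at its end, in the units of the state.
- sensors.get_obs(): the state, without advancing time (a new reading comes with each control period).
- optics.snapshot(name): name is "scene" or "top"; returns the picture (400x640x3 uint8, red, green, blue); there is no depth.
- optics.camera_model(name): a dict with "vertical_fov" (degrees; the focal length in pixels is half the picture's height over the tangent of half this angle, whatever the lens; pixels are square), "cx", "cy" (the principal point, pixels), "k1" (the pictures are not rectified: a ray, as slopes to the right and down, at radius r is drawn at 1 + k1 r^2 times it, then the intrinsics apply), "R" (3x3) and "t" (3): a world point X has camera coordinates R X + t. Camera axes: x right, y down, z forward; pixel columns grow to the right and rows downward; lengths in m; the calibration is good to about 2 mm. A picture is of the moment at which its call begins. camera_model takes no time and is no camera call.
- ticket.close_job(): hands the job in; it is judged then, once.
The state is a dict: "time": time; "joint_positions": joint angles; "qvel": joint speeds; "joint_torque": joint torques, N m; "tool_pos": TCP position; "ee_rot": TCP orientation; "wrist_force": force on the tool from outside, world axes, zero at the start; "wrist_torque": the same for the moment, N m; "width": finger opening in m; "finger_force": force on a finger pad.
Only numpy, scipy, OpenCV 4.12 (cv2) and the standard library are available. Lean on these libraries where they do the work, as an engineer would, in place of code of your own. Each camera call takes 0.05 s, during which the arm holds its last target. There are 200 camera calls.

## Working session

There is one attempt and no reset: what is moved stays moved. The work goes in short steps, Python scripts to look and compute and a tool call to move; the robot and the scene stay as the last step left them, time stands still between calls to the robot, and variables do not carry over. Pictures are saved under pics/ and viewed, at most 12 in all, crops included, and the job is handed in when it is done.

Besides the shell and the picture viewer there is one more tool, called after ">>>" in YAML: its name, and indented under it one key for each argument. send_rows: Moves the arm, as the interface text tells. Its arguments: {"type":"object","properties":{"rows":{"type":"array"},"grip":{"type":"number"}},"required":["rows"]}

```bash
mkdir -p pics
cat > h.py <<'E'
import numpy as np, cv2
from bench import sensors, optics, ticket
def snap(n,f,crop=None,s=1):
    im=optics.snapshot(n)[:,:,::-1]
    cv2.imwrite('pics/'+f+'_raw.png',im)
    if crop: x0,y0,x1,y1=crop; im=im[y0:y1,x0:x1]
    cv2.imwrite('pics/'+f+'.png',cv2.resize(im,None,fx=s,fy=s,interpolation=cv2.INTER_CUBIC))
def cam(n):
    m=optics.camera_model(n); f=200/np.tan(np.radians(m['vertical_fov'])/2)
    return f,m['cx'],m['cy'],m['k1'],np.array(m['R']),np.array(m['t'])
def ray(n,uv):
    f,cx,cy,k,R,t=cam(n); d=np.array([(uv[0]-cx)/f,(uv[1]-cy)/f]); p=d.copy()
    for _ in range(30): p=d/(1+k*(p@p))
    return -R.T@t, R.T@np.array([p[0],p[1],1])
def proj(n,X):
    f,cx,cy,k,R,t=cam(n); c=R@np.array(X)+t; p=c[:2]/c[2]; p=p*(1+k*(p@p)); return p*f+[cx,cy]
def atz(n,uv,z):
    o,d=ray(n,uv); return o+d*(z-o[2])/d[2]
def tri(a,b):
    (o1,d1),(o2,d2)=ray('scene',a),ray('top',b)
    s=np.linalg.lstsq(np.c_[d1,-d2],o2-o1,rcond=None)[0]
    p,q=o1+s[0]*d1,o2+s[1]*d2; return (p+q)/2,np.linalg.norm(p-q)
E
python3 - <<'E'
from h import *
snap('scene','s0');snap('top','t0')
a=cv2.imread('pics/s0.png');b=cv2.imread('pics/t0.png')
for n in('scene','top'):
    f,cx,cy,k,R,t=cam(n);print(n,f,k,(-R.T@t).round(3),R[2].round(3))
print(sensors.get_obs())
E
```

```text
scene 382.7571770061141 -0.01953409637920166 [ 0.01  -0.623  0.418] [ 0.668  0.6   -0.44 ]
top 390.5846860988984 -0.08553289621834098 [ 0.512 -0.133  0.902] [ 0.087  0.024 -0.996]
{'time': 0.1, 'joint_positions': array([ 1.03389646e+00,  8.78986168e-02,  1.37209303e+00, -3.07484448e-05,
        1.68356476e+00, -1.03104974e-01]), 'qvel': array([-0.00169393, -0.00158152, -0.00522407,  0.00044206, -0.0001703 ,
        0.00061397]), 'joint_torque': array([ 2.84660717e-03, -3.41252267e+01, -3.03301120e+01,  7.20658712e-02,
        3.04095203e-02, -1.07185326e-04]), 'tool_pos': array([0.23096794, 0.49867675, 0.2294167 ]), 'ee_rot': array([-3.13963619e+00, -1.71715698e-04,  2.70779417e+00]), 'wrist_force': array([ 0.02359441, -0.29346355,  0.20364045]), 'wrist_torque': array([ 0.00955957,  0.00353568, -0.03121138]), 'finger_force': 0.0, 'width': 0.094107373187719}
```

View pics/s0.png

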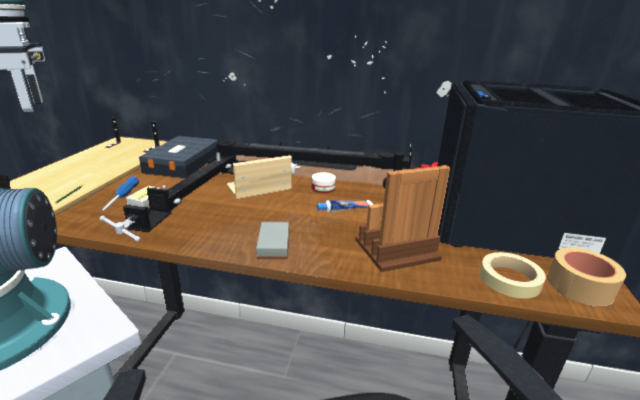

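View pics/t0.png

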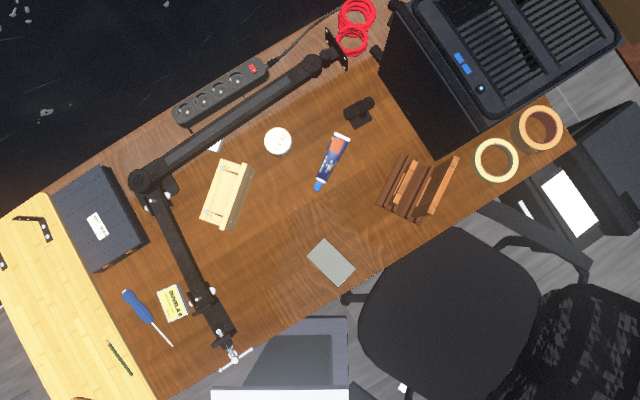

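The scene view shows the stand at about (262,175), the block at (273,239), the tin at (323,182), the glue at (345,206), and the rack with the tall door in its right slot at (415,205). In the top view they are at (227,195), (331,262), (278,140), (332,162) and (420,185).

Run:
```python
from h import *
a=cv2.imread('pics/s0_raw.png');b=cv2.imread('pics/t0_raw.png')
cv2.imwrite('pics/s1.png',cv2.resize(a[145:275,220:460],None,fx=3.3,fy=3.3,interpolation=2))
cv2.imwrite('pics/t1.png',cv2.resize(b[120:300,190:470],None,fx=2.8,fy=2.8,interpolation=2))
for uv in [(227,195),(331,262),(278,140),(332,162),(420,200),(490,160),(205,300)]: print(uv,atz('top',uv,0).round(3))
```

```text
(227, 195) [0.599 0.111 0.   ]
(331, 262) [ 0.438 -0.128  0.   ]
(278, 140) [ 0.726 -0.011  0.   ]
(332, 162) [ 0.669 -0.137  0.   ]
(420, 200) [ 0.575 -0.338  0.   ]
(490, 160) [ 0.664 -0.509  0.   ]
(205, 300) [0.356 0.166 0.   ]
```

View pics/s1.png

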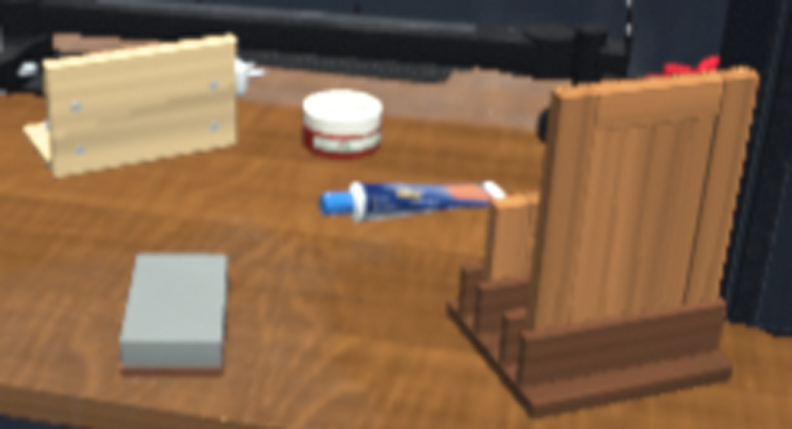

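View pics/t1.png

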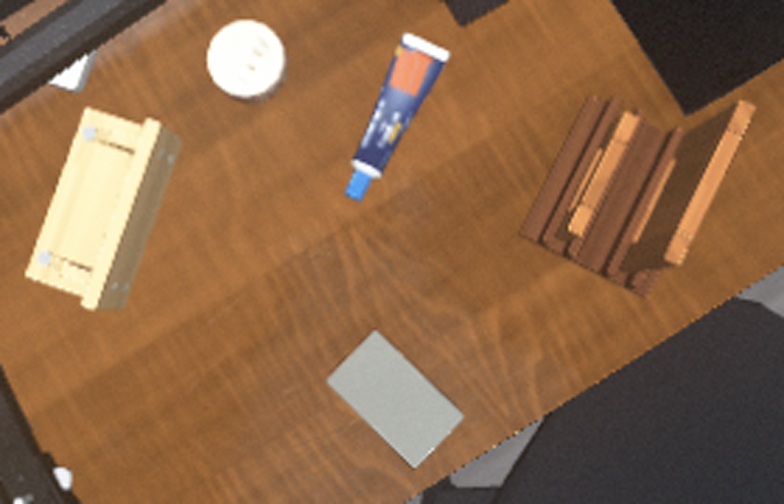

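Stand front top edge in crop px: scene (46,62)–(236,36), top (100,310)–(158,124). The block's top corners and the door's top edge are also clear in both crops, so I can triangulate.

Run:
```python
from h import *
S=lambda u,v:((u+.5)/3.3+220-.5,(v+.5)/3.3+145-.5)
T=lambda u,v:((u+.5)/2.8+190-.5,(v+.5)/2.8+120-.5)
def go(name,prs):
    P=[]
    for s,t in prs:
        p,e=tri(S(*s),T(*t)); P.append(p); print(name,p.round(4),round(e,4))
    return np.array(P)
go('stand',[((46,62),(100,310)),((236,36),(158,124))])
go('standfoot',[((58,174),(126,309)),((236,146),(181,137))])
go('block',[((122,343),(415,467)),((222,346),(462,416)),((228,255),(376,331)),((137,254),(327,380))])
go('door',[((757,72),(755,106)),((569,98),(683,264)),((554,92),(666,258))])
print('--z known')
for n,pts,z in [('stand',[(100,310),(158,124)],.09),('block',[(415,467),(462,416),(376,331),(327,380)],.026),('door',[(755,106),(683,264),(666,258),(738,102)],.182),('short',[(569,231),(585,236),(622,110),(639,115)],.092),('tin',[(246,57)],.034),('glue',[(426,45),(356,190)],.015),('rack',[(520,236),(644,295),(590,97)],.012)]:
    P=np.array([atz('top',T(*p),z) for p in pts]); print(n,P[:,:2].round(4).tolist(),P.mean(0).round(4))
```

```text
stand [0.5137 0.0915 0.0939] 0.0055
stand [0.6549 0.0451 0.0916] 0.0
standfoot [0.5159 0.0932 0.0035] 0.0016
standfoot [ 0.6589  0.0476 -0.0037] 0.003
block [ 0.3848 -0.142   0.0219] 0.0013
block [ 0.4245 -0.1811  0.0196] 0.0001
block [ 0.4938 -0.1141  0.0248] 0.0006
block [ 0.4549 -0.0732  0.0245] 0.0029
door [ 0.6389 -0.3735  0.1827] 0.0026
door [ 0.5353 -0.3207  0.1812] 0.001
door [ 0.5395 -0.3096  0.1801] 0.0016
--z known
stand [[0.5158, 0.0908], [0.6552, 0.0455]] [0.5855 0.0681 0.09  ]
block [[0.3859, -0.1424], [0.4251, -0.1808], [0.4941, -0.1143], [0.4561, -0.0743]] [ 0.4403 -0.1279  0.026 ]
door [[0.6397, -0.3749], [0.5356, -0.3209], [0.5399, -0.3099], [0.6427, -0.3636]] [ 0.5894 -0.3423  0.182 ]
short [[0.5654, -0.2607], [0.5613, -0.2725], [0.6551, -0.3044], [0.651, -0.317]] [ 0.6082 -0.2887  0.092 ]
tin [[0.7179, -0.0147]] [ 0.7179 -0.0147  0.034 ]
glue [[0.7276, -0.1615], [0.6088, -0.1007]] [ 0.6682 -0.1311  0.015 ]
rack [[0.5677, -0.2333], [0.5169, -0.3323], [0.6808, -0.2954]] [ 0.5884 -0.287   0.012 ]
```

Run:
```python
from h import *
print(atz('scene',(442,241),0).round(3), tri((455,84),(388,12)))
print(atz('top',(436,161),0).round(3))
for z in(.2,.3,.4): print(z, atz('top',(436,161),z).round(3),atz('scene',(455,84),z).round(3))
# door yaw fit: project a model and compare corners
w=np.array([np.cos(np.radians(-28)),np.sin(np.radians(-28)),0]);n=np.array([-w[1],w[0],0])
c=np.array([.589,-.342,.182])
for a,b in((1,-1),(-1,-1),(-1,1),(1,1)):
    X=c+a*.06*w+b*.006*n
    t=proj('top',X);s=proj('scene',X);print(a,b,((t-[190,120]+.5)*2.8-.5).round(1),((s-[220,145]+.5)*3.3-.5).round(1))
```

```text
[ 0.694 -0.365  0.   ] (array([ 0.88141415, -0.24566443,  0.28079773]), np.float64(0.016339457928175986))
[ 0.665 -0.38   0.   ]
0.2 [ 0.631 -0.326  0.2  ] [ 1.432 -0.021  0.2  ]
0.3 [ 0.614 -0.298  0.3  ] [ 0.78  -0.297  0.3  ]
0.4 [ 0.597 -0.271  0.4  ] [ 0.127 -0.573  0.4  ]
1 -1 [755.8 106.7] [763.   73.6]
-1 -1 [680.4 267.7] [565.2  96.6]
-1 1 [664.1 259.6] [553.5  88.1]
1 1 [739.7  98.8] [749.1  65.9]
```

>>> send_rows:
  rows:
    - [0, 0, 25, 0, 0, 0]
    - [0, -10, 30, 0, 0, 0]
    - [5, -25, 20, 0, 0, 0]
    - [10, -38, 0, 0, 0, 0]
    - [15, -38, 0, 0, 0, 0]
    - [15, -38, 0, 0, 0, 0]
    - [15, -38, 0, 0, 0, 0]
    - [15, -38, 0, 0, 0, 0]
  grip: 40

```text
time: 0.77
tool_pos: [0.3061, 0.2723, 0.3051]
ee_rot: [-3.141, -0.0, 2.709]
wrist_force: [0.9, -0.0, 0.6]
width: 0.044
finger_force: 0.0
```

>>> send_rows:
  rows:
    - [17, -36, 0, 0, 0, -0.028]
    - [17, -36, 0, 0, 0, -0.028]
    - [17, -36, 0, 0, 0, 0]
    - [17, -36, 0, 0, 0, 0]
    - [17, -36, 0, 0, 0, 0]
    - [17, -36, 0, 0, 0, 0]
    - [17, -36, 0, 0, 0, 0]
    - [17, -36, 0, 0, 0, 0]

```text
time: 1.43
tool_pos: [0.4423, -0.0159, 0.3052]
ee_rot: [3.141, -0.0, 2.651]
wrist_force: [1.4, 0.6, 0.4]
width: 0.04
finger_force: 0.0
```

>>> send_rows:
  rows:
    - [17, -36, 0, 0, 0, 0]
    - [17, -36, 0, 0, 0, 0]
    - [17, -36, 0, 0, 0, 0]
    - [17, -36, 0, 0, 0, 0]
    - [17, -36, 0, 0, 0, 0]
    - [17, -36, 0, 0, 0, 0]
    - [16, -36, 0, 0, 0, 0]
    - [12, -30, 0, 0, 0, 0]

```text
time: 2.1
tool_pos: [0.5726, -0.2985, 0.3038]
ee_rot: [-3.142, -0.002, 2.651]
wrist_force: [0.5, 0.7, -0.0]
width: 0.0401
finger_force: 0.0
```

>>> send_rows:
  rows:
    - [8, -20, 0, 0, 0, 0]
    - [0, 0, 0, 0, 0, 0]
    - [0, 0, 0, 0, 0, 0]
    - [0, 0, 0, 0, 0, 0]

```text
time: 2.43
tool_pos: [0.58, -0.3153, 0.305]
ee_rot: [3.141, -0.001, 2.652]
wrist_force: [0.6, 1.2, -0.0]
width: 0.0403
finger_force: 0.0
```

>>> send_rows:
  rows:
    - [6, -25, 0, 0, 0, 0]
    - [0, 0, -30, 0, 0, 0]
    - [0, 0, -25, 0, 0, 0]
    - [0, 0, -10, 0, 0, 0]
    - [0, 0, 0, 0, 0, 0]
    - [0, 0, 0, 0, 0, 0]

```text
time: 2.93
tool_pos: [0.5861, -0.3397, 0.2411]
ee_rot: [3.141, -0.0, 2.653]
wrist_force: [-0.2, -0.5, 1.0]
width: 0.0401
finger_force: 0.0
```

Run:
```python
from h import *
optics.snapshot('scene')
snap('top','t2',(390,110,490,230),3); snap('scene','s2',(370,60,500,240),3)
a=cv2.imread('pics/t2.png');b=cv2.imread('pics/s2.png')
c=np.zeros((540,700,3),np.uint8);c[:a.shape[0],:300]=a;c[:b.shape[0],305:305+b.shape[1]]=b
cv2.imwrite('pics/c2.png',c);o=sensors.get_obs();print(o['tool_pos'],o['joint_positions'])
```

```text
[ 0.5868856  -0.3408284   0.24347144] [-6.09695386e-01  3.76320309e-01  9.97770100e-01  1.32449719e-04
  1.76303076e+00 -1.69136642e+00]
```

View pics/c2.png

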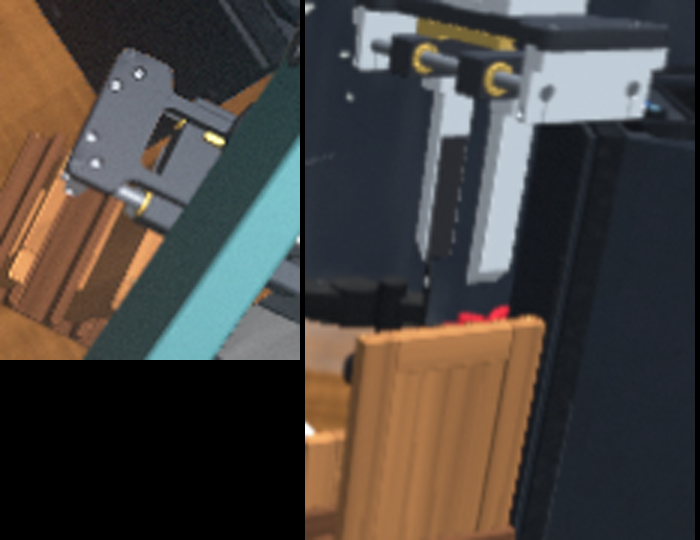

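The scene crop shows the open fingers (425–510, 280) straddling the door's top edge (360–545, 330). The gripper body is clear of the box, so I descend and close.

>>> send_rows:
  rows:
    - [0, 0, -25, 0, 0, 0]
    - [0, 0, -20, 0, 0, 0]
    - [0, 0, -12, 0, 0, 0]
    - [0, 0, -7, 0, 0, 0]
    - [0, 0, 0, 0, 0, 0]
    - [0, 0, 0, 0, 0, 0]

```text
time: 3.58
tool_pos: [0.5865, -0.3411, 0.1774]
ee_rot: [-3.142, 0.001, 2.652]
wrist_force: [-0.6, -0.5, -0.4]
width: 0.0398
finger_force: 0.0
```

>>> send_rows:
  rows:
    - [0, 0, 0, 0, 0, 0]
    - [0, 0, 0, 0, 0, 0]
    - [0, 0, 0, 0, 0, 0]
    - [0, 0, 0, 0, 0, 0]
    - [0, 0, 0, 0, 0, 0]
    - [0, 0, 0, 0, 0, 0]
  grip: 4

```text
time: 4.08
tool_pos: [0.5865, -0.3409, 0.1772]
ee_rot: [3.141, 0.001, 2.652]
wrist_force: [-0.2, 0.8, 1.1]
width: 0.0118
finger_force: 30.0
```

>>> send_rows:
  rows:
    - [0, 0, 8, 0, 0, 0]
    - [0, 0, 14, 0, 0, 0]
    - [0, 0, 20, 0, 0, 0]
    - [0, 0, 25, 0, 0, 0]
    - [0, 0, 25, 0, 0, 0]
    - [0, 0, 18, 0, 0, 0]
    - [0, 0, 10, 0, 0, 0]
    - [0, 0, 0, 0, 0, 0]

```text
time: 4.75
tool_pos: [0.5867, -0.3414, 0.2998]
ee_rot: [-3.141, 0.005, 2.652]
wrist_force: [-0.0, -0.0, -1.9]
width: 0.0117
finger_force: 30.0
```

>>> send_rows:
  rows:
    - [0, 15, 0, 0, 0, 0.02]
    - [0, 25, 0, 0, 0, 0.03]
    - [0, 34, 0, 0, 0, 0.03]
    - [0, 38, 0, 0, 0, 0.03]
    - [0, 38, 0, 0, 0, 0.03]
    - [0, 38, 0, 0, 0, 0.03]
    - [0, 38, 0, 0, 0, 0.005]
    - [0, 38, 0, 0, 0, 0]

```text
time: 5.42
tool_pos: [0.5846, -0.0739, 0.2938]
ee_rot: [3.141, -0.005, 2.828]
wrist_force: [0.9, 0.3, -1.6]
width: 0.0115
finger_force: 30.0
```

>>> send_rows:
  rows:
    - [0, 38, 0, 0, 0, 0]
    - [0, 36, 0, 0, 0, 0]
    - [-3, 28, 0, 0, 0, 0]
    - [-3, 18, 0, 0, 0, 0]
    - [-2, 12, 0, 0, 0, 0]
    - [0, 0, 0, 0, 0, 0]
    - [0, 0, 0, 0, 0, 0]

```text
time: 6.0
tool_pos: [0.5775, 0.0553, 0.2952]
ee_rot: [-3.14, -0.002, 2.828]
wrist_force: [0.5, -0.3, -0.9]
width: 0.0117
finger_force: 30.0
```

>>> send_rows:
  rows:
    - [0, 0, 0, -0.0775, 0.025, 0]
    - [0, 0, 0, -0.0775, 0.025, 0]
    - [0, 0, 0, -0.0775, 0.025, 0]
    - [0, 0, 0, -0.0775, 0.025, 0]
    - [0, 0, 0, -0.0775, 0.025, 0]
    - [0, 0, 0, -0.0775, 0.025, 0]
    - [0, 0, 0, 0, 0, 0]
    - [0, 0, 0, 0, 0, 0]

```text
time: 6.67
tool_pos: [0.5785, 0.0548, 0.2946]
ee_rot: [-2.653, -0.002, 2.827]
wrist_force: [-0.4, 0.3, -1.7]
width: 0.0118
finger_force: 30.0
```

```bash
cat >> h.py <<'E'
from scipy.spatial.transform import Rotation as Ro
O=np.array([.586,.069,0]);B=np.array([np.cos(np.radians(72)),np.sin(np.radians(72)),0])
def door():
    o=sensors.get_obs();R=Ro.from_euler('xyz',o['ee_rot']).as_matrix();up=-R[:,2]
    f=o['tool_pos']-.1652*up; c=f-O
    print('t',o['time'],'tcp',o['tool_pos'].round(4),'tilt',np.degrees(np.arccos(up[2])).round(2),'yang',np.degrees(np.arctan2(R[1,1],R[0,1])).round(1),'foot',f.round(4),'xb',(c@B).round(4),'along',(c@[B[1],-B[0],0]).round(4),'F',o['wrist_force'].round(2))
    return f,R,up
E
python3 - <<'E'
from h import *
door(); print(sensors.get_obs()['joint_positions'].round(2))
snap('scene','s3',(200,60,400,230),4)
E
```

```text
t 6.6667 tcp [0.5785 0.0548 0.2946] tilt 27.97 yang 72.0 foot [ 0.5543 -0.0189  0.1488] xb -0.0933 along -0.003 F [-0.42  0.34 -1.74]
[ 0.22  0.33  1.03 -0.46  2.   -1.18]
```

View pics/s3.png

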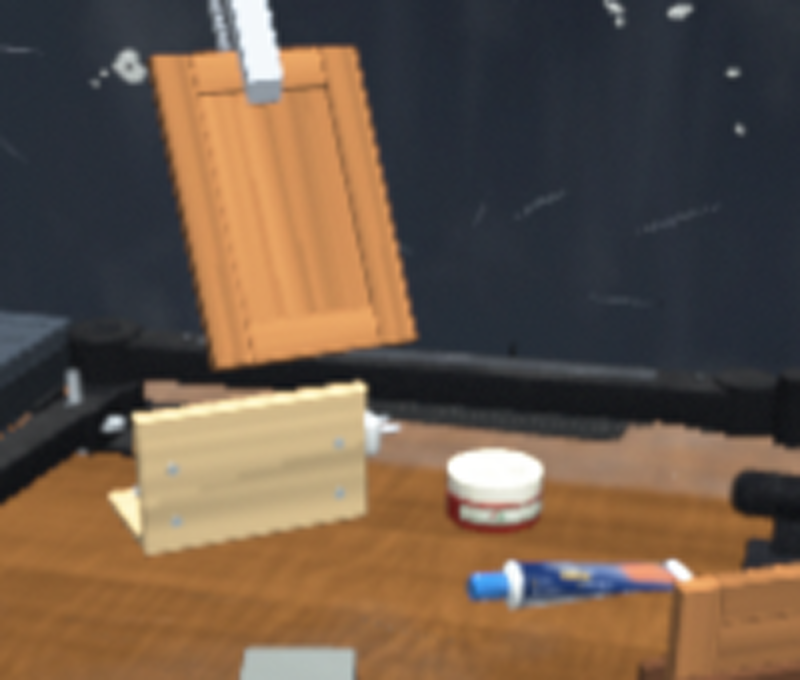

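The door is held centred, tilted 28°, above and in front of the stand (its foot edge runs from (215,365) to (415,338)). Now I lower it.

>>> send_rows:
  rows:
    - [0, 0, -15, 0, 0, 0]
    - [0, 0, -25, 0, 0, 0]
    - [0, 0, -25, 0, 0, 0]
    - [0, 0, -25, 0, 0, 0]
    - [0, 0, -20, 0, 0, 0]
    - [0, 0, -15, 0, 0, 0]
    - [0, 0, -10, 0, 0, 0]
    - [0, 0, 0, 0, 0, 0]

```text
time: 7.38
tool_pos: [0.5772, 0.0537, 0.1596]
ee_rot: [-2.653, -0.002, 2.825]
wrist_force: [0.2, -0.3, -1.3]
width: 0.0118
finger_force: 30.0
```

>>> send_rows:
  rows:
    - [3, 9.5, -2, 0, 0, 0]
    - [3, 9.5, -2, 0, 0, 0]
    - [1.5, 5, 0, 0, 0, 0]
    - [1, 3, 0, 0, 0, 0]
    - [0, 0, 0, 0, 0, 0]
    - [0, 0, 0, 0, 0, 0]
    - [0, 0, 0, 0, 0, 0]

```text
time: 7.97
tool_pos: [0.5868, 0.0822, 0.1578]
ee_rot: [-2.653, 0.002, 2.827]
wrist_force: [0.3, 0.6, -2.3]
width: 0.0118
finger_force: 30.0
```

Run:
```python
from h import *
door()
snap('scene','s4',(200,80,400,230),4)
```

```text
t 7.9667 tcp [0.5868 0.0822 0.1578] tilt 27.99 yang 71.9 foot [0.5631 0.0084 0.0119] xb -0.0648 along -0.0031 F [ 0.25  0.63 -2.29]
```

View pics/s4.png

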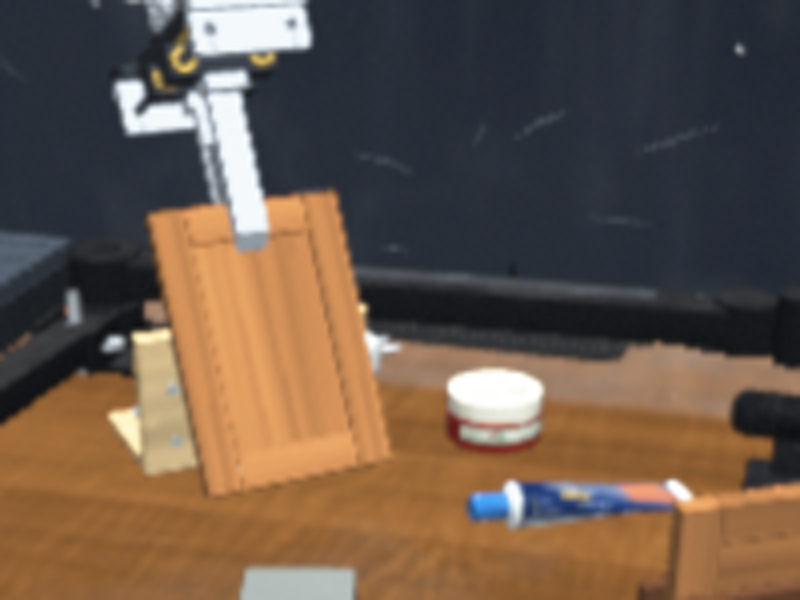

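The door hangs in front of the stand with its foot edge (210,493)–(390,458) about 9 mm off the desk, and it looks square. I lower it further, then creep toward the stand.

>>> send_rows:
  rows:
    - [0, 0, -4, 0, 0, 0]
    - [0.5, 1.5, -3, 0, 0, 0]
    - [0.6, 1.9, 0, 0, 0, 0]
    - [0.6, 1.9, 0, 0, 0, 0]
    - [0, 0, 0, 0, 0, 0]
    - [0, 0, 0, 0, 0, 0]
    - [0, 0, 0, 0, 0, 0]

```text
time: 8.6
tool_pos: [0.5885, 0.0874, 0.1506]
ee_rot: [-2.653, 0.002, 2.827]
wrist_force: [0.3, 0.3, -3.0]
width: 0.0119
finger_force: 30.0
```

>>> send_rows:
  rows:
    - [0.3, 1.0, 0, 0, 0, 0]
    - [0, 0, 0, 0, 0, 0]
    - [0.3, 1.0, 0, 0, 0, 0]
    - [0, 0, 0, 0, 0, 0]
    - [0, 0, 0, 0, 0, 0]

```text
time: 9.02
tool_pos: [0.589, 0.0894, 0.1505]
ee_rot: [-2.653, 0.001, 2.827]
wrist_force: [0.7, 0.3, -1.5]
width: 0.0116
finger_force: 30.0
```

Run:
```python
from h import *
door()
```

```text
t 9.0167 tcp [0.589  0.0894 0.1505] tilt 27.99 yang 71.9 foot [0.5652 0.0156 0.0046] xb -0.0572 along -0.0033 F [ 0.65  0.3  -1.55]
```

Expected contact is about 4 mm further.

>>> send_rows:
  rows:
    - [0.3, 1.0, 0, 0, 0, 0]
    - [0, 0, 0, 0, 0, 0]
    - [0.3, 1.0, 0, 0, 0, 0]
    - [0, 0, 0, 0, 0, 0]
    - [0, 0, 0, 0, 0, 0]

```text
time: 9.43
tool_pos: [0.5896, 0.0914, 0.1505]
ee_rot: [-2.653, 0.001, 2.827]
wrist_force: [0.8, -1.1, -0.9]
width: 0.0115
finger_force: 30.0
```

>>> send_rows:
  rows:
    - [0.3, 0.8, 0, 0, 0, 0]
    - [0, 0, 0, 0, 0, 0]
    - [0, 0, 0, 0, 0, 0]

```text
time: 9.68
tool_pos: [0.5899, 0.0922, 0.1505]
ee_rot: [-2.653, 0.001, 2.827]
wrist_force: [-0.5, 0.3, -1.7]
width: 0.012
finger_force: 30.0
```

>>> send_rows:
  rows:
    - [0.3, 0.8, 0, 0, 0, 0]
    - [0, 0, 0, 0, 0, 0]
    - [0, 0, 0, 0, 0, 0]

```text
time: 9.93
tool_pos: [0.5901, 0.0928, 0.1505]
ee_rot: [-2.653, 0.001, 2.827]
wrist_force: [0.8, -0.4, -0.5]
width: 0.0119
finger_force: 30.0
```

>>> send_rows:
  rows:
    - [0.3, 0.8, 0, 0, 0, 0]
    - [0, 0, 0, 0, 0, 0]
    - [0, 0, 0, 0, 0, 0]

```text
time: 10.18
tool_pos: [0.5903, 0.0933, 0.1506]
ee_rot: [-2.652, 0.001, 2.826]
wrist_force: [-0.6, -2.0, -0.8]
width: 0.0119
finger_force: 30.0
```

>>> send_rows:
  rows:
    - [0.3, 0.8, 0, 0, 0, 0]
    - [0, 0, 0, 0, 0, 0]
    - [0, 0, 0, 0, 0, 0]

```text
time: 10.43
tool_pos: [0.5905, 0.0938, 0.1506]
ee_rot: [-2.651, 0.001, 2.826]
wrist_force: [-1.0, -5.1, -1.7]
width: 0.0122
finger_force: 30.0
```

Run:
```python
from h import *
door();print(sensors.get_obs()['wrist_torque'])
```

```text
t 10.4333 tcp [0.5905 0.0938 0.1506] tilt 28.09 yang 71.9 foot [0.5665 0.0198 0.0048] xb -0.0528 along -0.0033 F [-1.03 -5.06 -1.65]
[-0.66313522  0.16355022 -0.28136434]
```

Contact with the stand, about 5 N. Now I slide it down along the door's own axis to the desk.

>>> send_rows:
  rows:
    - [-0.2, -0.5, -0.9, 0, 0, 0]
    - [0, 0, 0, 0, 0, 0]
    - [0, 0, 0, 0, 0, 0]

```text
time: 10.68
tool_pos: [0.5905, 0.0937, 0.1502]
ee_rot: [-2.652, 0.002, 2.827]
wrist_force: [-3.2, -3.5, 0.5]
width: 0.0116
finger_force: 30.0
```

>>> send_rows:
  rows:
    - [-0.1, -0.4, -0.7, 0, 0, 0]
    - [0, 0, 0, 0, 0, 0]
    - [0, 0, 0, 0, 0, 0]

```text
time: 10.93
tool_pos: [0.5906, 0.0935, 0.1496]
ee_rot: [-2.653, 0.002, 2.827]
wrist_force: [-2.4, -3.0, 3.9]
width: 0.0119
finger_force: 30.1
```

>>> send_rows:
  rows:
    - [-0.1, -0.4, -0.7, 0, 0, 0]
    - [0, 0, 0, 0, 0, 0]
    - [0, 0, 0, 0, 0, 0]

```text
time: 11.18
tool_pos: [0.5907, 0.0931, 0.1487]
ee_rot: [-2.653, 0.003, 2.827]
wrist_force: [-1.7, -3.6, 4.0]
width: 0.0118
finger_force: 30.1
```

>>> send_rows:
  rows:
    - [-0.1, -0.4, -0.7, 0, 0, 0]
    - [0, 0, 0, 0, 0, 0]
    - [0, 0, 0, 0, 0, 0]

```text
time: 11.43
tool_pos: [0.5908, 0.0929, 0.1486]
ee_rot: [-2.654, 0.003, 2.827]
wrist_force: [-0.9, -4.0, 6.2]
width: 0.0119
finger_force: 30.1
```

>>> send_rows:
  rows:
    - [-0.1, -0.4, -0.7, 0, 0, 0]
    - [0, 0, 0, 0, 0, 0]
    - [0, 0, 0, 0, 0, 0]

```text
time: 11.68
tool_pos: [0.5908, 0.0928, 0.1485]
ee_rot: [-2.654, 0.004, 2.827]
wrist_force: [-1.1, -1.8, 8.4]
width: 0.0119
finger_force: 30.1
```

Run:
```python
from h import *
door();print(sensors.get_obs()['wrist_torque'])
```

```text
t 11.6833 tcp [0.5908 0.0928 0.1485] tilt 27.92 yang 71.9 foot [0.5675 0.0191 0.0025] xb -0.0532 along -0.0022 F [-1.05 -1.84  8.36]
[-1.07438021  0.44341926 -0.45732558]
```

>>> send_rows:
  rows:
    - [0.1, 0.4, 0.8, 0, 0, 0]
    - [0, 0, 0, 0, 0, 0]
    - [0, 0, 0, 0, 0, 0]

```text
time: 11.93
tool_pos: [0.5908, 0.0929, 0.1485]
ee_rot: [-2.654, 0.003, 2.827]
wrist_force: [-0.5, -2.7, 6.3]
width: 0.012
finger_force: 30.1
```

>>> send_rows:
  rows:
    - [0, 0, 0, 0, 0, 0]
    - [0, 0, 0, 0, 0, 0]
    - [0, 0, 0, 0, 0, 0]
    - [0, 0, 0, 0, 0, 0]
    - [0, 0, 0, 0, 0, 0]
    - [0, 0, 0, 0, 0, 0]
  grip: 30

```text
time: 12.43
tool_pos: [0.5902, 0.0932, 0.1471]
ee_rot: [-2.653, 0.001, 2.828]
wrist_force: [-0.2, 0.2, 0.0]
width: 0.03
finger_force: 0.0
```

Run:
```python
from h import *
door()
snap('scene','s5',(200,80,400,230),4)
```

```text
t 12.4333 tcp [0.5902 0.0932 0.1471] tilt 27.97 yang 72.0 foot [0.5664 0.0195 0.0012] xb -0.0532 along -0.0033 F [-0.16  0.18  0.03]
```

View pics/s5.png

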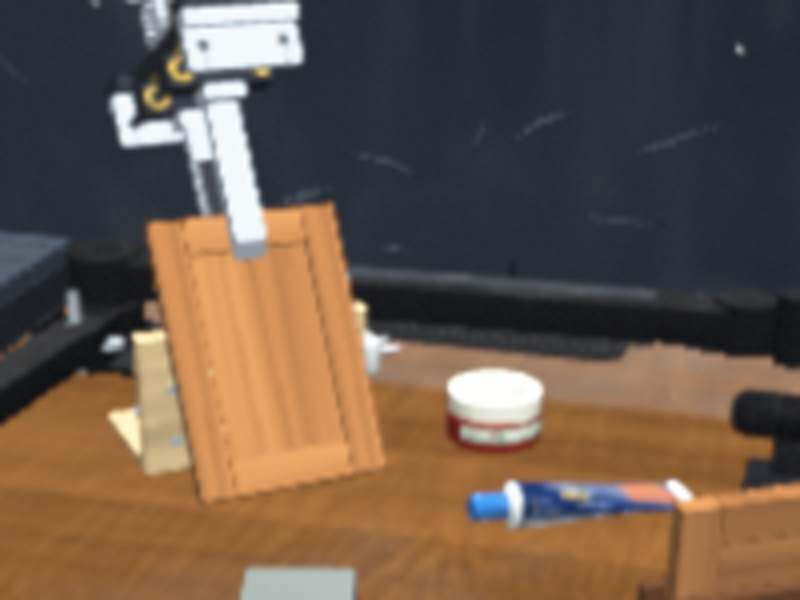

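The door leans stably on the stand, foot edge (205,502)–(383,465), with the fingers open. I retract along its axis.

>>> send_rows:
  rows:
    - [1.4, 4.5, 8.8, 0, 0, 0]
    - [2.2, 6.7, 13.2, 0, 0, 0]
    - [2.9, 8.9, 17.7, 0, 0, 0]
    - [2.9, 8.9, 17.7, 0, 0, 0]
    - [0, 0, 30, 0, 0, 0]
    - [0, 0, 35, 0, 0, 0]
    - [0, 0, 30, 0, 0, 0]
    - [0, 0, 0, 0, 0, 0]

```text
time: 13.15
tool_pos: [0.601, 0.1224, 0.309]
ee_rot: [-2.661, 0.014, 2.827]
wrist_force: [-0.1, 0.2, 1.9]
width: 0.0298
finger_force: 0.0
```

>>> send_rows:
  rows:
    - [-10, -30, 0, 0.0775, -0.025, 0]
    - [-12, -38, 0, 0.0775, -0.025, 0]
    - [-12, -38, 0, 0.0775, -0.025, 0]
    - [-12, -38, 0, 0.0775, -0.025, 0]
    - [-12, -30, 0, 0.0775, -0.025, 0]
    - [-12, -20, 0, 0.0775, -0.025, 0]
    - [-10, 0, 0, 0, 0, -0.12]
    - [-10, 0, 0, 0, 0, -0.12]
  grip: 90

```text
time: 13.82
tool_pos: [0.5085, -0.0749, 0.3004]
ee_rot: [3.141, 0.0, 2.575]
wrist_force: [0.7, 0.4, -0.1]
width: 0.0801
finger_force: 0.0
```

Run:
```python
from h import *
door(); o=sensors.get_obs();print(o['ee_rot'],o['joint_positions'].round(2))
snap('top','t6',(190,120,390,290),4)
snap('scene','s6',(200,80,400,230),4)
```

```text
t 13.8167 tcp [ 0.5085 -0.0749  0.3004] tilt 0.05 yang 57.6 foot [ 0.5086 -0.0748  0.1352] xb -0.1607 along -0.0292 F [ 0.71  0.35 -0.1 ]
[3.14088972e+00 4.43654637e-04 2.57534651e+00] [-0.26  0.    1.32  0.    1.82 -1.26]
```

View pics/t6.png

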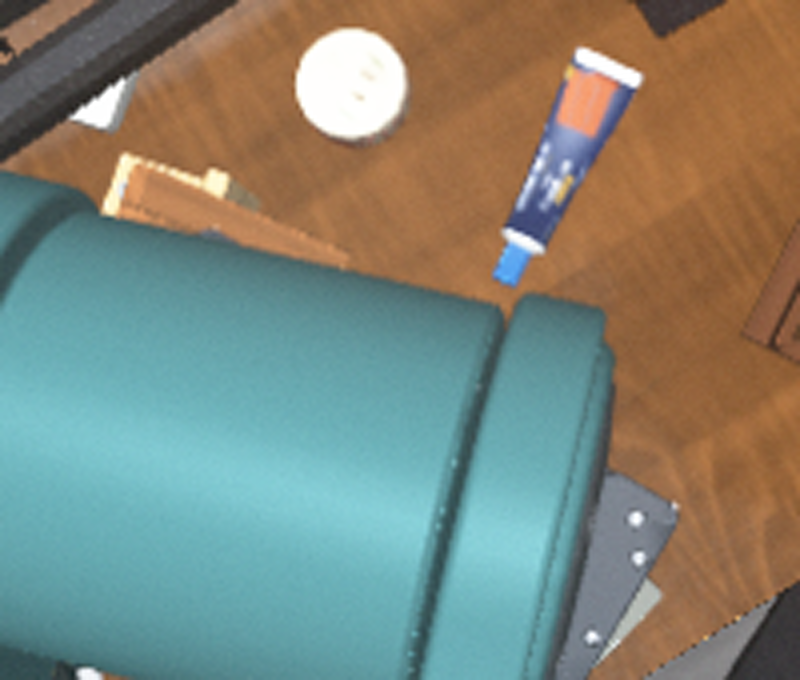

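The arm hides the door in the top view, but its upper part at (110–345, 160–260) still leans on the stand. I check the foot position numerically from the scene corners in s5, then go for the block.

Run:
```python
from h import *
S=lambda u,v:((u+.5)/4+200-.5,(v+.5)/4+80-.5)
a,b=[atz('scene',S(*p),.0056) for p in((205,502),(383,465))]
print(a.round(4),b.round(4),((a+b)/2).round(4),np.linalg.norm(a-b),np.degrees(np.arctan2(*(b-a)[1::-1])), (((a+b)/2-O)@B).round(4))
```

```text
[0.51   0.0333 0.0056] [ 0.6216 -0.0041  0.0056] [0.5658 0.0146 0.0056] 0.11770383573236406 -18.518678425931196 -0.058
```

>>> send_rows:
  rows:
    - [-10, -8, 0, 0, 0, -0.12]
    - [-10, -8, 0, 0, 0, -0.12]
    - [-10, -8, 0, 0, 0, -0.12]
    - [-10, -8, 0, 0, 0, -0.12]
    - [-10, -8, -10, 0, 0, -0.12]
    - [-10, -8, -10, 0, 0, -0.12]
    - [-8, -5, -20, 0, 0, -0.12]
    - [0, 0, -30, 0, 0, -0.12]

```text
time: 14.58
tool_pos: [0.4429, -0.1259, 0.2323]
ee_rot: [3.136, 0.003, 1.625]
wrist_force: [0.1, -1.1, -0.3]
width: 0.09
finger_force: 0.0
```

>>> send_rows:
  rows:
    - [0, 0, -30, 0, 0, -0.12]
    - [0, 0, -30, 0, 0, -0.12]
    - [0, 0, -30, 0, 0, -0.12]
    - [0, 0, 0, 0, 0, -0.12]
    - [0, 0, 0, 0, 0, -0.12]
    - [0, 0, 0, 0, 0, -0.12]
    - [0, 0, 0, 0, 0, -0.12]
    - [0, 0, 0, 0, 0, 0]

```text
time: 15.25
tool_pos: [0.4424, -0.1245, 0.1399]
ee_rot: [-3.142, -0.0, 0.79]
wrist_force: [-0.1, -0.5, -0.1]
width: 0.0901
finger_force: 0.0
```

>>> send_rows:
  rows:
    - [0, 0, 0, 0, 0, 0]
    - [0, 0, 0, 0, 0, 0]

```text
time: 15.42
tool_pos: [0.4421, -0.1248, 0.14]
ee_rot: [3.141, -0.0, 0.792]
wrist_force: [-0.4, -0.3, 0.7]
width: 0.0902
finger_force: 0.0
```

>>> send_rows:
  rows:
    - [-2, -3, -30, 0, 0, -0.024]
    - [0, 0, -30, 0, 0, 0]
    - [0, 0, -25, 0, 0, 0]
    - [0, 0, -15, 0, 0, 0]
    - [0, 0, -9, 0, 0, 0]
    - [0, 0, 0, 0, 0, 0]
    - [0, 0, 0, 0, 0, 0]

```text
time: 16.0
tool_pos: [0.44, -0.1282, 0.0313]
ee_rot: [3.141, -0.0, 0.764]
wrist_force: [-0.4, 0.5, -0.2]
width: 0.09
finger_force: 0.0
```

>>> send_rows:
  rows:
    - [0, 0, 0, 0, 0, 0]
    - [0, 0, 0, 0, 0, 0]
    - [0, 0, 0, 0, 0, 0]
    - [0, 0, 0, 0, 0, 0]
    - [0, 0, 0, 0, 0, 0]
    - [0, 0, 0, 0, 0, 0]
  grip: 45

```text
time: 16.5
tool_pos: [0.44, -0.1282, 0.0316]
ee_rot: [3.141, -0.0, 0.763]
wrist_force: [0.2, 0.8, 2.3]
width: 0.0589
finger_force: 30.0
```

>>> send_rows:
  rows:
    - [0, 0, 8, 0, 0, 0]
    - [0, 0, 12, 0, 0, 0]
    - [14, 10, 0, 0, 0, 0.099]
    - [22, 18, 0, 0, 0, 0.099]
    - [22, 18, 0, 0, 0, 0.099]
    - [22, 18, 0, 0, 0, 0.099]
    - [18, 12, 0, 0, 0, 0.098]
    - [6, 4, 0, 0, 0, 0]

```text
time: 17.17
tool_pos: [0.5456, -0.0463, 0.0511]
ee_rot: [3.141, -0.001, 1.261]
wrist_force: [0.2, 0.5, -2.1]
width: 0.0587
finger_force: 30.0
```

>>> send_rows:
  rows:
    - [2, 1, 0, 0, 0, 0]
    - [0, 0, -5, 0, 0, 0]
    - [0, 0, -5, 0, 0, 0]
    - [0, 0, 0, 0, 0, 0]
    - [0, 0, 0, 0, 0, 0]

```text
time: 17.58
tool_pos: [0.5442, -0.0477, 0.0401]
ee_rot: [-3.139, 0.0, 1.255]
wrist_force: [0.5, 0.1, -2.0]
width: 0.0588
finger_force: 30.0
```

Run:
```python
from h import *
o=sensors.get_obs();p=o['tool_pos'];print(p.round(4),o['ee_rot'],o['wrist_force'],((p-O)@B).round(4))
snap('scene','s7',(200,80,400,230),4)
```

```text
[ 0.5442 -0.0477  0.0401] [-3.13942984e+00  4.90281605e-04  1.25501625e+00] [ 0.48097899  0.10987965 -1.97274111] -0.1239
```

View pics/s7.png

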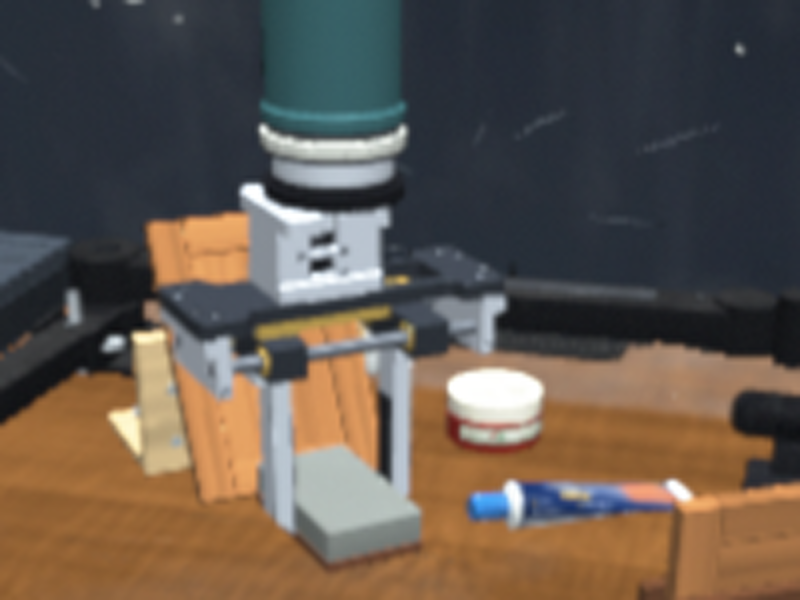

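The block is held flat, square and centred in front of the door, front top edge (330,560)–(420,520), about 15 mm short of it. I lower it and creep in.

>>> send_rows:
  rows:
    - [0, 0, -5, 0, 0, 0]
    - [0, 0, -3, 0, 0, 0]
    - [1.2, 3.8, 0, 0, 0, 0]
    - [1.2, 3.8, 0, 0, 0, 0]
    - [0.6, 1.9, 0, 0, 0, 0]
    - [0, 0, 0, 0, 0, 0]
    - [0, 0, 0, 0, 0, 0]

```text
time: 18.22
tool_pos: [0.5489, -0.0373, 0.0332]
ee_rot: [3.141, -0.0, 1.257]
wrist_force: [0.3, 0.1, -2.1]
width: 0.0589
finger_force: 30.0
```

>>> send_rows:
  rows:
    - [0.3, 1, 0, 0, 0, 0]
    - [0, 0, 0, 0, 0, 0]
    - [0, 0, 0, 0, 0, 0]

```text
time: 18.47
tool_pos: [0.549, -0.0368, 0.0331]
ee_rot: [3.141, 0.0, 1.257]
wrist_force: [-0.0, -0.6, -2.0]
width: 0.0585
finger_force: 30.0
```

>>> send_rows:
  rows:
    - [0.3, 1, 0, 0, 0, 0]
    - [0, 0, 0, 0, 0, 0]
    - [0, 0, 0, 0, 0, 0]

```text
time: 18.72
tool_pos: [0.5493, -0.0359, 0.0331]
ee_rot: [3.141, 0.0, 1.257]
wrist_force: [-1.6, -1.4, -2.5]
width: 0.0583
finger_force: 30.0
```

>>> send_rows:
  rows:
    - [0.3, 1, 0, 0, 0, 0]
    - [0, 0, 0, 0, 0, 0]
    - [0, 0, 0, 0, 0, 0]

```text
time: 18.97
tool_pos: [0.5496, -0.0346, 0.0329]
ee_rot: [3.141, 0.0, 1.257]
wrist_force: [-0.1, -2.2, -2.1]
width: 0.0587
finger_force: 30.0
```

Contact with the foot, about 2 N. I set it down and release.

>>> send_rows:
  rows:
    - [0, 0, -0.7, 0, 0, 0]
    - [0, 0, -0.7, 0, 0, 0]
    - [0, 0, 0, 0, 0, 0]
    - [0, 0, 0, 0, 0, 0]

```text
time: 19.3
tool_pos: [0.5497, -0.0346, 0.0316]
ee_rot: [3.141, -0.0, 1.257]
wrist_force: [0.2, -2.0, -2.4]
width: 0.059
finger_force: 30.0
```

>>> send_rows:
  rows:
    - [0, 0, 0, 0, 0, 0]
    - [0, 0, 0, 0, 0, 0]
    - [0, 0, 0, 0, 0, 0]
    - [0, 0, 0, 0, 0, 0]
    - [0, 0, 0, 0, 0, 0]
    - [0, 0, 0, 0, 0, 0]
  grip: 80

```text
time: 19.8
tool_pos: [0.5497, -0.0345, 0.0317]
ee_rot: [3.141, -0.0, 1.257]
wrist_force: [0.2, -1.0, -0.0]
width: 0.08
finger_force: 0.0
```

>>> send_rows:
  rows:
    - [0, 0, 10, 0, 0, 0]
    - [0, 0, 20, 0, 0, 0]
    - [0, -10, 30, 0, 0, 0]
    - [-5, -25, 35, 0, 0, 0]
    - [-20, -30, 35, 0, 0, 0]
    - [-30, -30, 35, 0, 0, 0]
    - [-30, -30, 20, 0, 0, 0]
    - [-30, -30, 0, 0, 0, 0]

```text
time: 20.47
tool_pos: [0.4508, -0.174, 0.2049]
ee_rot: [3.131, 0.002, 1.259]
wrist_force: [0.1, -0.8, 0.8]
width: 0.0804
finger_force: 0.0
```

>>> send_rows:
  rows:
    - [-30, -38, 0, 0, 0, 0]
    - [-30, -38, 0, 0, 0, 0]
    - [-10, -38, 0, 0, 0, 0]
    - [0, -38, 0, 0, 0, 0]
    - [0, -38, 0, 0, 0, 0]
    - [0, 0, 0, 0, 0, 0]

```text
time: 20.97
tool_pos: [0.3865, -0.3575, 0.1986]
ee_rot: [3.141, 0.003, 1.251]
wrist_force: [0.3, -0.2, -0.7]
width: 0.0801
finger_force: 0.0
```

Run:
```python
from h import *
snap('top','t8',(190,120,390,290),1.9); snap('scene','s8',(200,100,320,230),3.5)
a=cv2.imread('pics/t8.png');b=cv2.imread('pics/s8.png')
c=np.zeros((460,800,3),np.uint8);c[:a.shape[0],:380]=a;c[:b.shape[0],380:380+b.shape[1]]=b[:,:420]
cv2.imwrite('pics/c8.png',c);print(sensors.get_obs()['tool_pos'])
```

```text
[ 0.38726971 -0.35266737  0.19874419]
```

View pics/c8.png

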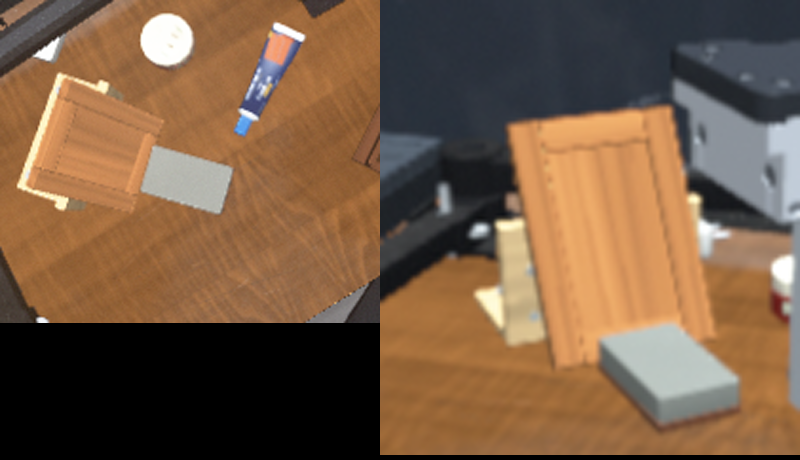

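Run:
```python
from h import *
T=lambda u,v:((u+.5)/1.9+190-.5,(v+.5)/1.9+120-.5)
E_=np.array([B[1],-B[0],0])
for n,p,z in [('blk',(154,146),.026),('blk',(142,190),.026),('blk',(233,169),.026),('blk',(219,213),.026),('foot',(162,122),.006),('foot',(134,212),.006)]:
    X=atz('top',T(*p),z)-O;print(n,(X@B).round(4),(X@E_).round(4))
```

```text
blk -0.061 0.024
blk -0.0627 -0.0302
blk -0.1593 0.0244
blk -0.1583 -0.03
foot -0.0583 0.0556
foot -0.0577 -0.0589
```

The last view shows the block flat and square against the middle of the door's foot, with the door leaning on the stand and nothing else disturbed. The measured gap is about 1 mm, so I hand in.

```bash
python3 -c "
from bench import ticket
print(ticket.close_job())"
```

```text
the job is handed in; nothing more can be done
None
```

I handed the job in at about 21 s: the tall door leans on the stand at about 28° and the sanding block sits flat against the middle of its foot with roughly a 1 mm gap. The short door, glue and tin were not touched; no verdict came back.

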